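Push a display module up to the scribed line under a video microscope

ROBOT

A 6-joint arm with a two-finger parallel gripper is mounted at the origin on the work surface. World frame = base frame: x ahead of the robot, y to its left, z up, the work surface at z = 0. Lengths are in m, angles in rad, forces in N, time in s.
With the tool pointing down it reaches from about 0.25 to 0.775 m from the base axis. Payload 4 kg.
Tool frame: the origin (TCP) lies at the centre of the arm's flange, where the gripper is bolted on; the fingertips stand 199 mm ahead of it and the grasp point (between the pads) lies 180 mm ahead of it (robot.tcp_to_tips is the z of the fingertips in the tool frame, in m); z points along the fingers, y is the line along which they close (so a half turn about z gives the same grasp; the last joint's range is limited). The gripper opens to 94 mm and grips with 3 to 60 N. Pads are 16 mm wide; open, the fingers measure 119 mm over their backs; the gripper's body (75 mm by 177 mm) begins 78 mm behind the grasp point.
Start: joints at [1.115, 0.087, 1.371, -0, 1.684, -0.103], TCP at [0.19, 0.516, 0.405] pointing down, gripper open.
Joint ranges: [-3.1, 3.1], [-0.76, 2.03], [0.27, 2.55], [-1.08, 4.22], [0.17, 2.65], [-2.57, 2.57]. Speed limits (rad/s): [2.79, 2.79, 3.14, 3.14, 3.14, 3.14].

INTERFACE

Orientations are given as [roll, pitch, yaw] about the fixed x, y, z axes, in that order (R = Rz(yaw) Ry(pitch) Rx(roll)).
In Python, from bench import robot gives the robot as it stands.
- The arm moves only by the tool play_rows, never from a script. Its arguments are lists of equal length, an entry for each row: "translation": the shift along the tool's x, y, z scaled (see below), a list of three; "twist": the turn, a rotation vector about the tool's x, y, z scaled (see below), a list of three; "gripper": the opening, from -1 (shut) to 1 (fully open). A call has 1 to 8 rows; each row shifts and turns the commanded pose from where the row before left it, along the tool's axes as they then stand; what a row does not reach is not made up. The controller multiplies each number of a shift by 0.04 m and each number of a turn by 0.1 rad. A row lasts 1/10 s, in which the tool goes at most 50 mm and 8.59 degrees, less where a joint would pass 70% of its speed; a pose out of reach is approached as far as the arm can. A call with a number of a shift or a turn outside -1 to 1 is refused whole. A call with a gripper value outside its range is refused whole. The fingers move at their own pace and stop on an object; the grip force is fixed at half the most. Time passes only in rows, so rows that do not move let the fingers close. It gives the time, the measured TCP pose, the force, the opening and the grip force at its end, in the units of the state.
- robot.get_obs(): the state, without advancing time (a new reading comes with each control period).
- robot.snapshot(name): name is "scene" or "top"; returns the picture (420x560x3 uint8, red, green, blue); there is no depth.
- robot.camera_model(name): a dict with "camera_matrix" (3x3 intrinsics, pixels), "rvec" (rotation vector, rad) and "tvec" (3), from world to camera coordinates, as OpenCV has them. Camera axes: x right, y down, z forward; pixel columns grow to the right and rows downward; lengths in m; the calibration is good to about 2 mm. A picture is of the moment at which its call begins. camera_model takes no time and is no camera call.
- robot.close_job(): hands the job in; it is judged then, once.
Trained networks look in the newest picture that a camera, given by its name, has taken for a name from the list of things; names that differ only in an ending like _2 or _b are one class to them, and where a whole thing is asked for, a point or a joint stands for the part that bears it (a point fixed in the world has none). Each returns a list of dicts, best first, with "score" (0 to 1); they miss things now and then, are a little off and sometimes report something else, mostly with a low value. They report only what shows in the picture. A call takes as long as a camera call. They do not tell look-alikes from the thing itself.
- robot.recognise(name, camera): "centre" ([x, y, z] in m, in world coordinates, good to about 4 mm: the middle of the surface that is visible of it).
- robot.spot_point(name, camera): "centre" ([x, y, z] in m, in world coordinates, good to about 4 mm: a listed point, or the origin of a listed thing).
The state is a dict: "time": time; "joint_positions": joint angles; "qvel": joint speeds; "joint_torque": joint torques, N m; "tool_pos": TCP position; "ee_rot": TCP orientation; "wrist_force": force on the tool from outside, world axes, zero at the start; "wrist_torque": the same for the moment, N m; "width": finger opening in m; "finger_force": force on a finger pad.
Only numpy, scipy, OpenCV 4.12 (cv2) and the standard library are available. Lean on these libraries where they do the work, as an engineer would, in place of code of your own. Each camera call takes 0.05 s, during which the arm holds its last target. There are 200 camera calls.

TASK

Get the small perforated steel display module ready for inspection: push it across the microscope's stage plate, connector edge first, under the ring light, until that edge lies along the scribed line with its middle at the line's cross mark, and stop there without running past the line. The shield can on the board is not soldered yet, so slide the module gently, never lift or tip it, and let the can keep its place. Do not knock the microscope head or the things standing around, and leave the module free when you are done.

Things in the scene. Friction and masses are not known exactly. Their poses are not given: they have to be found in the camera images.
- microscope: Fixed base of the video microscope: bright aluminium stage plate 440 x 300 mm, 12 mm thick, on the bench. Origin: centre of the plate's underside; plate top at z = 12 mm. x: along the 440 mm side from the open front towards the column, the way work is pushed in; y: to the left of that, z up. Steel column 32 mm across (foot 64 mm), 400 mm tall, at x = 185 mm. Lens axis at x = 70, y = 0.
- line (a point): Where the thin dark scribed line (1.2 mm wide, across nearly the whole plate, along y) meets its short cross mark, on the plate's top: x = 100, y = 0, z = 12 mm of microscope, same axes; 30 mm beyond the lens axis. Only a mark: nothing stops the module there. The line's ends show on both sides of the ring light.
- scope_head: Fixed optical head; origin and axes of microscope. Black ring light 110 mm across on the lens axis (x = 70), underside 108, top 130 mm above the bench; lens and 68 mm collar above, camera up to 360 mm; focus block behind. With the module home, its pushed face is 25 mm inside the ring's outline: an upright gripper hits the ring, one leaning back 35 to 45 deg to the open front clears it.
- module: Loose sheet-steel chassis, perforated sides, 60 (x) by 110 (y) by 22 mm tall, 0.25 to 0.5 kg, green board on top (parts to 33 mm). Origin: centre of underside. x points to its connector edge (long edge with a cream strip), y along it, z up. Starts on the plate before the ring light, connector edge roughly to the line, up to 17 deg turned and 35 mm off centre. Sliding takes about 1 to 4 N.
- edge_mid (a point): Middle of the module's connector edge, at its foot: x = 30, y = 0, z = 0 mm of module, same axes. It has to come to the cross mark.
- edge_left (a point): Left end of the connector edge (corner at its foot): x = 30, y = 55, z = 0 mm of module.
- edge_right (a point): Right end of the connector edge (corner at its foot): x = 30, y = -55, z = 0 mm of module.
- shield_can: A plain perforated metal shield can, 26 x 26 x 7 mm, 20 g, resting loose on the board near its middle. Origin: centre of its underside, at x = -2, y = 0, z = 23.6 mm of module. It stays put if the module is moved smoothly; a knock or a fast start makes it slip.
- solder_spool: Bystander: an upright solder spool, 62 mm across, 46 mm tall, on one of the two corners of the plate beside the column (the pump bottle is on the other). Origin: centre of its underside.
- pump_bottle: Bystander: a blue pump bottle, 60 mm across, 121 mm tall, on the other corner of the plate beside the column. Origin: centre of its underside.
- tweezers: Bystander: dark steel tweezers, about 135 mm long (along their x), 9 mm high, lying on the bench in front of the plate. Origin: on the bench near the middle.
- multimeter: Bystander: a yellow multimeter lying on its back, 170 x 85 x 45 mm, on the bench behind the column. Origin: centre of its underside, x along its length.
Not all that is in view belongs to the job. Leave any pink look-alike of the module alone.

How it is judged:
At the end, for the whole second after the job is handed in: Both ends of the module's connector edge within 2.5 mm of the scribed line (before or past it) and its middle within 8 mm of the cross mark; the module flat on the plate, at rest and touched by nothing but the plate and its shield can; the shield can within 4 mm of its place on the board (x of edge_left in the frame of line between -0.0025 and 0.0025 m and x of edge_right in the frame of line between -0.0025 and 0.0025 m and y of edge_mid in the frame of line between -0.008 and 0.008 m and z of edge_mid in the frame of line below 0.004 m and angle between module's own z axis and vertical below 0.05 rad and x of shield_can in the frame of module between -0.006 and 0.002 m and y of shield_can in the frame of module between -0.004 and 0.004 m and z of shield_can in the frame of module below 0.027 m and linear speed of module below 0.005 m/s).
It fails at once if the connector edge ran more than 6 mm past the scribed line (x of any of edge_left, edge_right in the frame of line above 0.006 m).
It fails at once if the module was lifted more than 6 mm or tipped more than 9 degrees, or its shield can slipped more than 6 mm or fell off (z of edge_mid in the frame of line above 0.006 m or angle between module's own z axis and vertical above 0.157 rad or x of shield_can in the frame of module above 0.004 m or x of shield_can in the frame of module below -0.008 m or y of shield_can in the frame of module above 0.006 m or y of shield_can in the frame of module below -0.006 m).
It fails at once if the module was pushed or squeezed with more than 15 N (contact force between the fingers and module above 15 N).
It fails at once if the microscope head was knocked (more than 3 N) (contact force between scope_head and anything else above 3 N).
It fails at once if a thing standing around was moved more than 15 mm (distance of any of solder_spool, pump_bottle, tweezers, multimeter from where it was at the start of the episode above 0.015 m).
It also fails if it takes over 72 s, if anything falls off the work surface, if the arm or the gripper's body presses on something with over 40 N, if the wrist force passes 120 N, or if a joint passes its speed limit or range.

## Working session

There is one attempt and no reset: what is moved stays moved. The work goes in short steps, Python scripts to look and compute and a tool call to move; the robot and the scene stay as the last step left them, time stands still between calls to the robot, and variables do not carry over. Pictures are saved under pics/ and viewed, at most 10 in all, crops included, and the job is handed in when it is done.

Besides the shell and the picture viewer there is one more tool, called after "Call:" as name(argument=value, ...) on one line, values as JSON. play_rows: Moves the arm, as the interface text tells. Its arguments: {"type":"object","properties":{"translation":{"type":"array","items":{"type":"array","items":{"type":"number","minimum":-1,"maximum":1}}},"twist":{"type":"array","items":{"type":"array","items":{"type":"number","minimum":-1,"maximum":1}}},"gripper":{"type":"array","items":{"type":"number"}}},"required":["translation","twist","gripper"]}

```bash
ls; mkdir -p pics; cat > h.py <<'E'
import numpy as np, cv2
from bench import robot
def save(n,im): cv2.imwrite('pics/'+n+'.png',cv2.cvtColor(im,cv2.COLOR_RGB2BGR))
def proj(c,P):
    m=robot.camera_model(c); return cv2.projectPoints(np.float64(P).reshape(-1,1,3),np.float64(m['rvec']),np.float64(m['tvec']),np.float64(m['camera_matrix']),None)[0].reshape(-1,2)
def back(c,uv,z):
    m=robot.camera_model(c);R=cv2.Rodrigues(np.float64(m['rvec']))[0];t=np.float64(m['tvec']).ravel()
    K=np.float64(m['camera_matrix']);o=-R.T@t
    uv=np.float64(uv).reshape(-1,2);d=(R.T@np.linalg.inv(K)@np.c_[uv,np.ones(len(uv))].T).T
    return o+d*((z-o[2])/d[:,2])[:,None]
E
python3 - <<'E'
from h import *
for c in('scene','top'):
    save(c+'0',robot.snapshot(c))
    m=robot.camera_model(c);R=cv2.Rodrigues(np.float64(m['rvec']))[0];print(c,-R.T@np.float64(m['tvec']).ravel(),m['camera_matrix'])
    for n in('microscope','line','module','edge_mid','edge_left','edge_right','shield_can','scope_head','solder_spool','pump_bottle','tweezers','multimeter'):
        for r in robot.spot_point(n,c)[:3]: print(c,n,np.round(r['centre'],3),round(r['score'],2),np.round(proj(c,r['centre'])[0]))
print(robot.get_obs())
E
```

```text
pics
scene [ 1.09471182 -0.50017123  0.64498835] [[381.25456605   0.         283.42932538]
 [  0.         381.25456605 210.5428924 ]
 [  0.           0.           1.        ]]
scene microscope [ 0.588  0.016 -0.001] 0.73 [286. 235.]
scene line [0.601 0.111 0.013] 0.98 [315. 216.]
scene module [ 0.424 -0.31   0.001] 0.88 [136. 268.]
scene module [ 0.575 -0.12   0.01 ] 0.72 [241. 256.]
scene edge_mid [ 0.453 -0.303  0.001] 0.97 [145. 273.]
scene edge_mid [ 0.584 -0.091  0.012] 0.87 [253. 251.]
scene edge_left [ 0.426 -0.254  0.001] 0.74 [158. 256.]
scene edge_left [ 0.53  -0.072  0.015] 0.62 [244. 236.]
scene edge_right [ 0.635 -0.1    0.009] 0.95 [265. 265.]
scene edge_right [ 0.471 -0.352  0.003] 0.83 [128. 289.]
scene shield_can [ 0.579 -0.114  0.036] 0.67 [243. 248.]
scene pump_bottle [0.718 0.167 0.011] 0.82 [364. 226.]
scene pump_bottle [0.601 0.112 0.011] 0.18 [315. 216.]
scene tweezers [ 0.573 -0.38   0.   ] 0.63 [141. 326.]
scene multimeter [0.509 0.436 0.002] 0.93 [359. 161.]
top [0.43509737 0.03457129 1.21521158] [[462.11409326   0.         278.34819559]
 [  0.         462.1
[... 1049 characters left out ...]
[319. 235.]
{'time': 1.3, 'joint_positions': array([ 1.11487507e+00,  8.72268417e-02,  1.37072591e+00, -1.04331532e-05,
        1.68358742e+00, -1.03105921e-01]), 'qvel': array([-0.00023204, -0.00017154,  0.00157316, -0.00034767,  0.0009877 ,
        0.00011086]), 'joint_torque': array([ 7.23524736e-04, -3.40045202e+01, -3.02590013e+01,  7.18709710e-02,
        2.37833289e-02, -3.03155457e-05]), 'tool_pos': array([0.19005803, 0.51612191, 0.40467803]), 'ee_rot': array([3.14154152e+00, 1.57135035e-05, 2.78877615e+00]), 'wrist_force': array([ 0.83070293, -0.57333206,  0.20589939]), 'wrist_torque': array([-0.01789927,  0.07672996, -0.00973935]), 'finger_force': 0.0, 'width': 0.09421770659175606}
```

View pics/scene0.png

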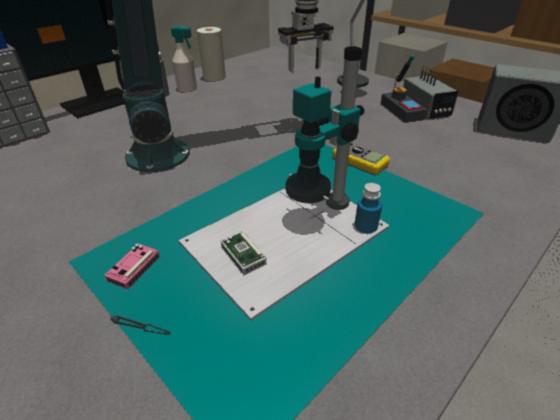

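View pics/top0.png

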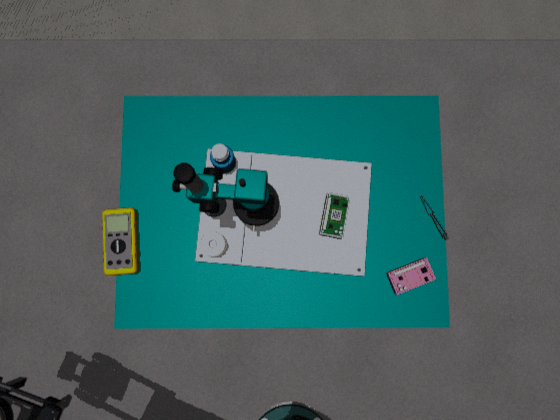

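The scene picture shows the green module on the plate at (243,252) and a pink one on the bench at (133,265). In the top picture the green module is at (335,216), cream strip on its left side, and the scribed line runs from (251,155) to (243,262), left of the ring light at (257,205).
Candidates in the top picture are the green module (335,216) and the pink look-alike (408,276). I choose the green one, because it stands on the plate. Next is a close crop to check that and fit the line.

```bash
python3 - <<'E'
from h import *
im=cv2.imread('pics/top0.png')
c=im[140:285,190:380]; cv2.imwrite('pics/crop.png',cv2.resize(c,None,fx=4,fy=4,interpolation=cv2.INTER_CUBIC))
g=cv2.cvtColor(im,cv2.COLOR_BGR2GRAY).astype(float); 
# plate: bright low-saturation mask
hsv=cv2.cvtColor(im,cv2.COLOR_BGR2HSV)
m=((hsv[...,1]<60)&(hsv[...,2]>140)).astype(np.uint8); m[:130]=0;m[290:]=0;m[:,:180]=0;m[:,390:]=0
m=cv2.morphologyEx(m,cv2.MORPH_OPEN,np.ones((3,3)))
p=np.argwhere(m)[:,::-1].astype(np.float32)
r=cv2.minAreaRect(p); b=cv2.boxPoints(r);print(r,b)
B=back('top',b,.012);print(np.round(B,4),np.linalg.norm(np.diff(B,axis=0),axis=1))
# line: dark minimum near x
pts=[]
for v in list(range(168,181))+list(range(228,262)):
    x0=251-(v-155)*8/107; xs=np.arange(int(round(x0))-5,int(round(x0))+6); 
    row=g[v,xs]; w=np.clip(np.median(row)-10-row,0,None)
    if w.sum()>5 and np.argmax(w) not in(0,10): pts.append(((xs*w).sum()/w.sum(),v))
pts=np.array(pts);print(len(pts),np.round(pts,1).tolist())
E
```

```text
((284.73358154296875, 208.93032836914062), (169.30184936523438, 117.7870101928711), 5.19442892074585) [[195.09833 259.91803]
 [205.76227 142.61475]
 [374.36884 157.94263]
 [363.7049  275.2459 ]]
[[ 0.4622  0.2424  0.012 ]
 [ 0.7741  0.2202  0.012 ]
 [ 0.7314 -0.23    0.012 ]
 [ 0.4216 -0.1932  0.012 ]] [0.31265495 0.45221726 0.31202963]
35 [[249.1, 168.0], [248.3, 169.0], [246.0, 229.0], [244.0, 230.0], [244.0, 231.0], [244.0, 232.0], [244.0, 233.0], [243.8, 234.0], [243.6, 235.0], [243.7, 236.0], [243.3, 237.0], [243.0, 238.0], [243.0, 239.0], [243.0, 240.0], [243.0, 241.0], [243.0, 242.0], [243.0, 243.0], [243.0, 244.0], [242.8, 245.0], [242.4, 246.0], [242.1, 247.0], [242.0, 248.0], [242.0, 249.0], [242.0, 250.0], [242.0, 251.0], [242.0, 252.0], [242.0, 253.0], [242.0, 254.0], [241.7, 255.0], [241.4, 256.0], [241.0, 257.0], [241.0, 258.0], [240.9, 259.0], [241.0, 260.0], [241.0, 261.0]]
```

View pics/crop.png

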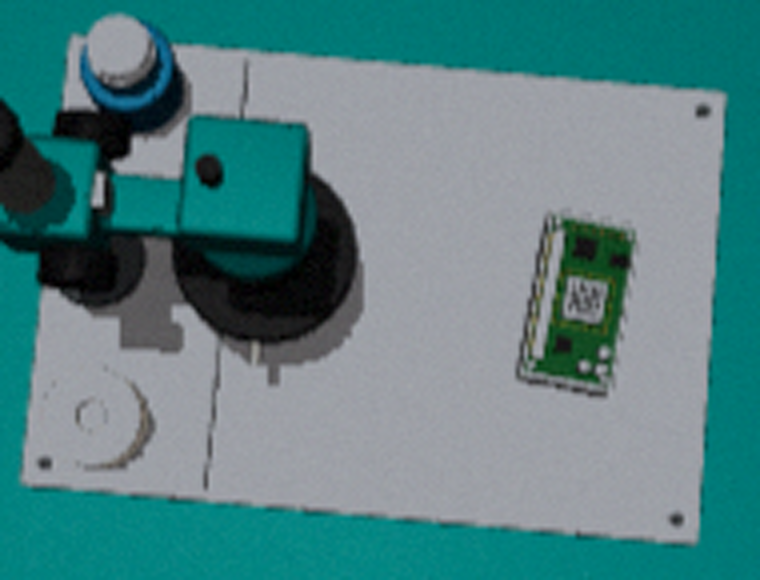

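The crop confirms the choice: green board, cream connector strip on the side towards the line, can in the middle. Next I fit the plate, line and module poses properly.

```bash
cat > fit.py <<'E'
from h import *
from scipy.optimize import least_squares
from scipy.ndimage import map_coordinates
def S(p,P):  # scope frame -> world ; p=(x,y,yaw)
    c,s=np.cos(p[2]),np.sin(p[2]); P=np.atleast_2d(np.float64(P)); return np.c_[p[0]+c*P[:,0]-s*P[:,1],p[1]+s*P[:,0]+c*P[:,1],P[:,2]]
def M(p,q,P): # module frame->world, q=(x,y,yaw) in scope frame
    m=S(q,P); m[:,2]+=.012; return S(p,m)
def inv(p,W): 
    W=np.atleast_2d(W); d=W[:,:2]-np.array(p[:2]); c,s=np.cos(p[2]),np.sin(p[2]); return np.c_[c*d[:,0]+s*d[:,1],-s*d[:,0]+c*d[:,1]]
def prof(ch,cam,A,B,h=.008,n=81):  # samples along A->B beyond ; returns values
    t=np.linspace(-1,1,n); 
    mid=A; dirn=B-A; dirn=dirn/np.linalg.norm(dirn)
    W=mid+np.outer(t*h,dirn); uv=proj(cam,W); return t*h,map_coordinates(ch,[uv[:,1],uv[:,0]],order=1)
def fitplate(img,cam,p0):
    R=cv2.GaussianBlur(img[...,0].astype(float),(0,0),.7); p=np.array(p0)
    for it in range(4):
        obs=[]
        E=[]
        for u in np.linspace(-.20,.20,41):
            E+= [((u,.15),(0,1),0),((u,-.15),(0,-1),0)]
        for v in np.linspace(-.13,.13,27): E+= [((-.22,v),(-1,0),0),((.22,v),(1,0),0),((.1,v),(1,0),1)]
        for (x,y),(nx,ny),k in E:
            A=S(p,[x,y,.012])[0];B=S(p,[x+nx,y+ny,.012])[0]
            t,f=prof(R,cam,A,B,.010 if it<2 else .007)
            if k==0:
                if f[:10].mean()<110 or f[-10:].mean()>70: continue
                thr=(f[:10].mean()+f[-10:].mean())/2; i=np.where(f<thr)[0][0]; d=t[i]
                if f[:i-16 if i>16 else 1].min()<110: continue
            else:
                base=np.median(f); w=np.clip(base-8-f,0,None)
                if f.min()>base-20 or abs(f[:8].mean()-f[-8:].mean())>15 or f.min()<40: continue
                d=(w*t).sum()/w.sum()
            obs.append(((x,y),(nx,ny),d,k))
        O=obs
        def res(q):
            # expected shift: q=(dx,dy,da) in scope frame
            return [ (q[0]-q[2]*o[0][1])*o[1][0]+(q[1]+q[2]*o[0][0])*o[1][1]-o[2] for o in O]
        s=least_squares(res,[0,0,0],loss='soft_l1',f_scale=.001); q=s.x
        w=S(p,[q[0],q[1],0])[0]; p=np.array([w[0],w[1],p[2]+q[2]])
    r=np.array(res(q)); ks=np.array([o[3] for o in O]); nn=np.array([o[1] for o in O])
    for n_ in [(0,1),(0,-1),(-1,0),(1,0)]:
        for k in(0,1):
            m=(nn==n_).all(1)&(ks==k)
            if m.any(): print(cam,n_,k,m.sum(),'mean res mm',round(1e3*r[m].mean(),2),round(1e3*r[m].std(),2))
    return p
E
python3 - <<'E'
from fit import *
ps={}
for c in('top','scene'):
    im=cv2.cvtColor(cv2.imread(f'pics/{c}0.png'),cv2.COLOR_BGR2RGB)
    p=fitplate(im,c,[.588,.013,1.66]);ps[c]=p;print(c,np.round(p,4),'line',S(p,[.1,0,.012])[0])
    np.save(f'p_{c}.npy',p)
    for n in('edge_left','edge_right','edge_mid','shield_can','module'):
        pass
    W=np.array([[.528,-.079],[.638,-.099],[.584,-.09],[.576,-.117]]); print(np.round(inv(p,W)*1e3,1))
E
```

```text
top (0, 1) 0 41 mean res mm -0.12 0.26
top (0, -1) 0 35 mean res mm -0.14 0.31
top (-1, 0) 0 27 mean res mm 0.07 0.26
top (1, 0) 0 14 mean res mm 0.07 0.17
top (1, 0) 1 10 mean res mm 0.1 0.49
top [0.5896 0.0116 1.4795] line [0.59872371 0.11119934 0.012     ]
[[ -95.9   53.1]
 [-105.7  -58.3]
 [-101.7   -3.7]
 [-129.3    1.8]]
scene (0, 1) 0 33 mean res mm -0.89 0.5
scene (0, -1) 0 40 mean res mm -0.61 0.28
scene (-1, 0) 0 27 mean res mm -0.07 0.13
scene (1, 0) 0 3 mean res mm -0.91 0.29
scene [0.5918 0.0117 1.4811] line [0.60079151 0.11128153 0.012     ]
[[ -96.    55.5]
 [-106.1  -55.9]
 [-102.    -1.3]
 [-129.6    4.3]]
```

```bash
cat >> fit.py <<'E'
BOX=np.array([[a,b,z] for a in(-.03,.03) for b in(-.055,.055) for z in(0,.022)])
def boxhull(cam,p,q): return cv2.convexHull(proj(cam,M(p,q,BOX)).astype(np.float32))
def fitmod(img,cam,p,q0,th=45,name=None,F=6):
    h0=boxhull(cam,p,q0).reshape(-1,2); x0,y0=(h0.min(0)-7).astype(int);x1,y1=(h0.max(0)+8).astype(int)
    c=img[y0:y1,x0:x1]; big=cv2.resize(c,None,fx=F,fy=F,interpolation=cv2.INTER_CUBIC).astype(float)
    bg=np.median(img[y0:y1,x0:x1].reshape(-1,3)[img[y0:y1,x0:x1].reshape(-1,3).min(1)>130],axis=0)
    m=(np.abs(big-bg).max(2)>th).astype(np.uint8); m=cv2.morphologyEx(m,cv2.MORPH_CLOSE,np.ones((13,13)))
    cs=cv2.findContours(m,cv2.RETR_EXTERNAL,cv2.CHAIN_APPROX_NONE)[0]; k=max(cs,key=cv2.contourArea)
    hull=k.reshape(-1,2); uv=(hull+.5)/F-.5+[x0,y0]
    def res(q):
        b=boxhull(cam,p,q); return [cv2.pointPolygonTest(b,(float(a),float(d)),True) for a,d in uv[::3]]
    s=least_squares(res,q0,loss='soft_l1',f_scale=.4,diff_step=1e-3,x_scale=[.01,.01,.1])
    if name:
        o=cv2.resize(c,None,fx=F*2,fy=F*2,interpolation=cv2.INTER_CUBIC); 
        tr=lambda u:np.round(((u-[x0,y0])+.5)*F*2-.5).astype(np.int32)
        cv2.polylines(o,[tr(boxhull(cam,p,s.x).reshape(-1,2))],True,(255,0,0),1)
        cv2.polylines(o,[tr(uv)],True,(0,0,255),1)
        T=proj(cam,M(p,s.x,[[.03,.055,.022],[.03,-.055,.022],[-.03,-.055,.022],[-.03,.055,.022]])); cv2.polylines(o,[tr(T)],True,(255,255,0),1); save(name,o)
    return s.x,np.abs(s.fun).mean()
E
python3 - <<'E'
from fit import *
ims=[]
for c in('top','scene'):
    p=np.load(f'p_{c}.npy'); im=cv2.cvtColor(cv2.imread(f'pics/{c}0.png'),cv2.COLOR_BGR2RGB)
    q,r=fitmod(im,c,p,[-.131,.0,-.088],name='m_'+c); print(c,np.round(q,4),r, 'edge',np.round(S(q,[[.03,.055,0],[.03,0,0],[.03,-.055,0]])[:,:2]*1e3,1).tolist())
    a=cv2.imread(f'pics/m_{c}.png'); ims.append(cv2.resize(a,(390,580)) if c=='top' else cv2.resize(a,(400,580)))
cv2.imwrite('pics/m2.png',np.hstack(ims))
E
```

```text
top [-0.1288  0.0037 -0.1059] 0.3393013821273126 edge [[-93.1, 55.2], [-98.9, 0.5], [-104.8, -54.2]]
scene [-0.1303  0.0022 -0.1119] 0.8726003137315623 edge [[-94.3, 53.5], [-100.5, -1.1], [-106.6, -55.8]]
```

View pics/m2.png

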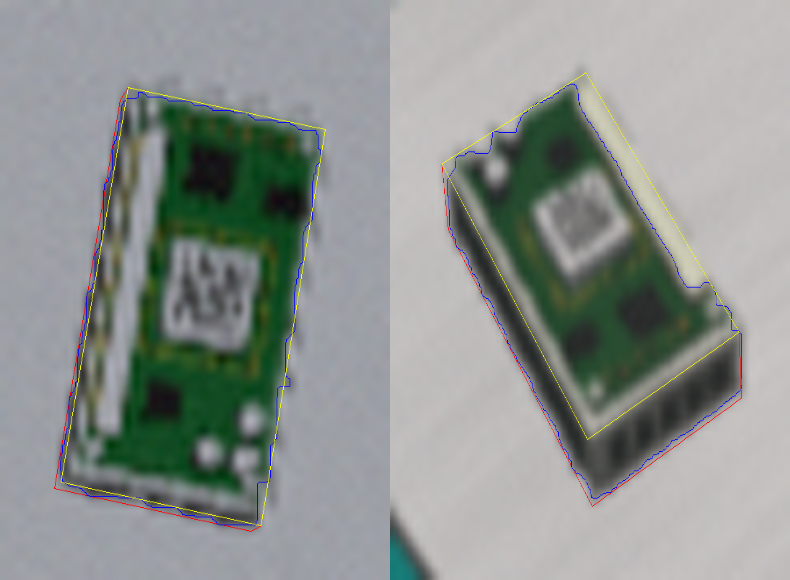

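The overlays show the fitted box outline on the green module to within about 1 mm in both views. Its pose in the scope frame is x -130, y +2 mm, yaw -0.107 rad. The tool spins first, with fingers set to about 70 mm.

Call:
play_rows(translation=[[0,0,0],[0,0,0],[0,0,0],[0,0,0],[0,0,0],[0,0,0],[0,0,0],[0,0,0]], twist=[[0,0,1],[0,0,1],[0,0,1],[0,0,1],[0,0,1],[0,0,1],[0,0,1],[0,0,1]], gripper=[0.5,0.5,0.5,0.5,0.5,0.5,0.5,0.5])

```text
time: 2.1
tool_pos: [0.19, 0.5161, 0.4047]
ee_rot: [3.142, -0.0, 1.985]
wrist_force: [0.2, 0.6, 0.0]
width: 0.0701
finger_force: 0.0
```

Call:
play_rows(translation=[[0,0,0],[0,0,0],[0,0,0],[0,0,0],[0,0,0],[0,0,0],[0,0,0]], twist=[[0,0,1],[0,0,1],[0,0,1],[0,0,1],[0,0,1],[0,0,1],[0,0,0.16]], gripper=[0.5,0.5,0.5,0.5,0.5,0.5,0.5])

```text
time: 2.8
tool_pos: [0.19, 0.5161, 0.4047]
ee_rot: [3.142, -0.0, 1.372]
wrist_force: [-0.3, -0.2, 0.0]
width: 0.0704
finger_force: 0.0
```

Call:
play_rows(translation=[[-0.98,0.56,0],[-0.98,0.56,0],[-0.98,0.56,0],[-0.98,0.56,0],[-0.98,0.56,0],[-0.98,0.56,0],[-0.98,0.56,0],[-0.98,0.56,0]], twist=[[0,0,0],[0,0,0],[0,0,0],[0,0,0],[0,0,0],[0,0,0],[0,0,0],[0,0,0]], gripper=[0.5,0.5,0.5,0.5,0.5,0.5,0.5,0.5])

```text
time: 3.6
tool_pos: [0.3039, 0.1717, 0.405]
ee_rot: [3.14, -0.001, 1.375]
wrist_force: [0.7, 0.3, -0.2]
width: 0.0705
finger_force: 0.0
```

Call:
play_rows(translation=[[-0.98,0.56,0],[-0.98,0.56,0],[-0.98,0.56,0],[-0.98,0.56,0],[0,0,0]], twist=[[0,0,0],[0,0,0],[0,0,0],[0,0,0],[0,0,0]], gripper=[0.5,0.5,0.5,0.5,0.5])

```text
time: 4.1
tool_pos: [0.3618, -0.0022, 0.4045]
ee_rot: [3.141, 0.002, 1.365]
wrist_force: [0.3, 0.6, -0.4]
width: 0.071
finger_force: 0.0
```

Call:
play_rows(translation=[[-0.79,0.65,0],[-0.79,0.65,0],[-0.79,0.65,0],[-0.79,0.65,0],[-0.79,0.65,0],[-0.79,0.65,0],[-0.79,0.65,0],[-0.79,0.65,0]], twist=[[0,0,0],[0,0,0],[0,0,0],[0,0,0],[0,0,0],[0,0,0],[0,0,0],[0,0,0]], gripper=[0.5,0.5,0.5,0.5,0.5,0.5,0.5,0.5])

```text
time: 4.9
tool_pos: [0.5164, -0.287, 0.4046]
ee_rot: [3.142, -0.001, 1.375]
wrist_force: [-0.2, -0.0, -1.1]
width: 0.0705
finger_force: 0.0
```

Call:
play_rows(translation=[[-0.77,0.65,0],[0,0,0]], twist=[[0,0,0],[0,0,0]], gripper=[0.5,0.5])

```text
time: 5.1
tool_pos: [0.5366, -0.3247, 0.4016]
ee_rot: [-3.139, -0.001, 1.372]
wrist_force: [0.8, 0.8, -0.3]
width: 0.0703
finger_force: 0.0
```

Call:
play_rows(translation=[[0,0,0],[0,0,0],[0,0,0],[0,0,0],[0,0,0],[0,0,0],[0,0,0],[0,0,0]], twist=[[0,0.94,0],[0,0.94,0],[0,0.94,0],[0,0.94,0],[0,0.94,0],[0,0.94,0],[0,0.94,0],[0,0.92,0]], gripper=[0.5,0.5,0.5,0.5,0.5,0.5,0.5,0.5])

```text
time: 5.9
tool_pos: [0.535, -0.3202, 0.4053]
ee_rot: [3.141, -0.754, 1.376]
wrist_force: [-0.1, 0.2, -0.3]
width: 0.0707
finger_force: 0.0
```

```bash
cat > st.py <<'E'
from fit import *
from scipy.spatial.transform import Rotation as Ro
P=np.array([.5900,.0116,1.480]) 
def state():
    o=robot.get_obs(); R=Ro.from_euler('xyz',o['ee_rot']).as_matrix(); t=o['tool_pos']; tip=t+.199*R[:,2]
    s=inv(P,tip)[0]*1e3; yaw=np.arctan2(-R[0,1]*-1,1) ; ry=-R[:,1]; ang=np.arctan2(ry[1],ry[0])-np.pi/2-P[2]
    print('t',round(o['time'],2),'tcp',np.round(t,4),'tip scope mm',np.round(s,1),'tip z',round(tip[2]*1e3,1),'lean',round(np.degrees(np.arccos(-R[2,2])),1),'yaw rel scope',round((ang+np.pi)%(2*np.pi)-np.pi,4),'roll err',round(R[2,1],4),'F',np.round(o['wrist_force'],1),'w',round(o['width'],4),'ff',round(o['finger_force'],2))
    return o,R,tip
def plan(tipx,tipy,tipz,yaw,lean):  # target of tip centre in scope mm -> tool-frame delta of TCP & rotvec
    o,R,tip=state(); a=P[2]+yaw
    Rt=Ro.from_euler('xyz',[np.pi,0,a]).as_matrix()@Ro.from_rotvec([0,lean,0]).as_matrix()
    T=S(P,[tipx/1e3,tipy/1e3,tipz/1e3])[0]; tcp=T-.199*Rt[:,2]
    print('shift units (current tool axes)',np.round(R.T@(tcp-o['tool_pos'])/.04,3),'turn units',np.round(Ro.from_matrix(R.T@Rt).as_rotvec()/.1,3))
E
python3 - <<'E'
from st import *
print(robot.get_obs()['joint_positions'])
plan(-206,9.4,40,-.107,.75)
plan(-206,9.4,22,-.107,.75)
E
```

```text
[-0.77162375  0.35637403  1.1290126   0.69071016  2.0194204  -0.38449057]
t 5.9 tcp [ 0.535  -0.3202  0.4053] tip scope mm [-200.    10.5] tip z 260.2 lean 43.2 yaw rel scope -0.1041 roll err 0.0006 F [-0.1  0.2 -0.3] w 0.0707 ff 0.0
shift units (current tool axes) [-3.857  0.031  3.913] turn units [-0.015 -0.04   0.025]
t 5.9 tcp [ 0.535  -0.3202  0.4053] tip scope mm [-200.    10.5] tip z 260.2 lean 43.2 yaw rel scope -0.1041 roll err 0.0006 F [-0.1  0.2 -0.3] w 0.0707 ff 0.0
shift units (current tool axes) [-4.165  0.031  4.241] turn units [-0.015 -0.04   0.025]
```

Call:
play_rows(translation=[[-0.5,0,0.5],[-0.6,0,0.6],[-0.6,0,0.6],[-0.6,0,0.6],[-0.6,0,0.6],[-0.5,0.03,0.5],[-0.36,0,0.4],[-0.1,0,0.11]], twist=[[-0.01,-0.04,0.03],[0,0,0],[0,0,0],[0,0,0],[0,0,0],[0,0,0],[0,0,0],[0,0,0]], gripper=[0.5,0.5,0.5,0.5,0.5,0.5,0.5,0.5])

```text
time: 6.7
tool_pos: [0.5339, -0.3269, 0.1823]
ee_rot: [-3.133, -0.749, 1.367]
wrist_force: [0.8, 0.3, -0.3]
width: 0.0706
finger_force: 0.0
```

Call:
play_rows(translation=[[0,0,0],[0,0,0]], twist=[[0,0,0],[0,0,0]], gripper=[0.5,0.5])

```text
time: 6.9
tool_pos: [0.5348, -0.3288, 0.1867]
ee_rot: [3.14, -0.745, 1.372]
wrist_force: [-0.2, 0.5, 0.3]
width: 0.0705
finger_force: 0.0
```

```bash
python3 - <<'E'
from st import *
plan(-180,6.5,22,-.107,.75)
a=robot.snapshot('scene');c=a[170:320,130:330]; save('c1',cv2.resize(c,None,fx=4,fy=4,interpolation=cv2.INTER_CUBIC))
E
```

```text
t 6.9 tcp [ 0.5348 -0.3288  0.1867] tip scope mm [-209.9    9.3] tip z 40.5 lean 42.7 yaw rel scope -0.1089 roll err 0.001 F [-0.2  0.5  0.3] w 0.0705 ff 0.0
shift units (current tool axes) [ 0.215 -0.003  0.847] turn units [ 0.02   0.047 -0.007]
```

View pics/c1.png

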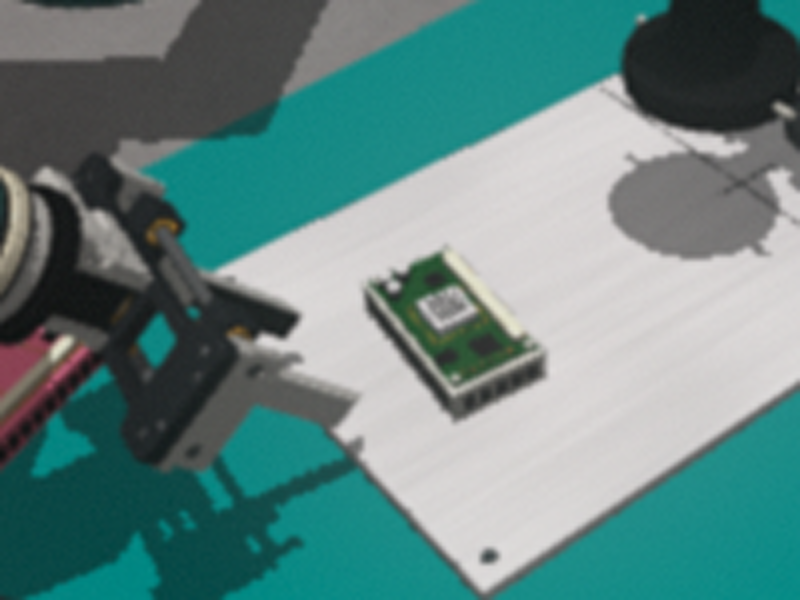

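The crop shows both fingers behind the module's long face. The visible tips are at (295,320) and (355,400), and the module face runs from (365,290) to (455,415). I check where the tips should project before descending.

```bash
python3 - <<'E'
from st import *
o,R,tip=state()
for y in(-47.5,-35,35,47.5):
  for x in(-8,8):
    w=tip+R@[x/1e3,y/1e3,0]; print(y,x,np.round((proj('scene',w)[0]-[130,170]+.5)*4))
q=[-.130,.002,-.107]
print(np.round((proj('scene',M(np.load('p_scene.npy'),q,[[-.03,.055,.022],[-.03,-.055,.022],[-.03,-.055,0]]))-[130,170]+.5)*4))
E
```

```text
t 6.95 tcp [ 0.5348 -0.3291  0.1871] tip scope mm [-210.3    9.1] tip z 40.8 lean 42.7 yaw rel scope -0.1093 roll err 0.0017 F [-0.2  0.4  1.1] w 0.0706 ff 0.0
-47.5 -8 [276. 328.]
-47.5 8 [293. 306.]
-35 -8 [285. 341.]
-35 8 [302. 318.]
35 -8 [340. 417.]
35 8 [357. 394.]
47.5 -8 [350. 432.]
47.5 8 [368. 408.]
[[360. 284.]
 [452. 398.]
 [455. 425.]]
```

Call:
play_rows(translation=[[0.05,0,0.2],[0.05,0,0.2],[0.05,0,0.2],[0.05,0,0.15],[0.02,0,0.08],[0,0,0],[0,0,0]], twist=[[0,0.03,0],[0,0.02,0],[0,0,0],[0,0,0],[0,0,0],[0,0,0],[0,0,0]], gripper=[0.5,0.5,0.5,0.5,0.5,0.5,0.5])

```text
time: 7.65
tool_pos: [0.54, -0.3007, 0.1667]
ee_rot: [-3.14, -0.751, 1.369]
wrist_force: [-0.5, 0.1, -0.4]
width: 0.0704
finger_force: 0.0
```

```bash
python3 - <<'E'
from st import *
plan(-170,6.3,22,-.107,.75)
E
```

```text
t 7.65 tcp [ 0.54   -0.3007  0.1667] tip scope mm [-180.6    6.7] tip z 21.2 lean 43.0 yaw rel scope -0.11 roll err -0.0012 F [-0.5  0.1 -0.4] w 0.0704 ff 0.0
shift units (current tool axes) [ 0.211 -0.013  0.166] turn units [ 0.012 -0.01  -0.03 ]
```

Call:
play_rows(translation=[[0.037,0,0.034],[0.037,0,0.034],[0.037,0,0.034],[0.037,0,0.034],[0.037,0,0.034],[0.037,0,0.034],[0.037,0,0.034],[0.037,0,0.034]], twist=[[0,0,-0.03],[0,0,0],[0,0,0],[0,0,0],[0,0,0],[0,0,0],[0,0,0],[0,0,0]], gripper=[0.5,0.5,0.5,0.5,0.5,0.5,0.5,0.5])

```text
time: 8.45
tool_pos: [0.5432, -0.2849, 0.1668]
ee_rot: [3.14, -0.75, 1.373]
wrist_force: [-0.3, -1.6, -0.2]
width: 0.0705
finger_force: 1.0
```

Call:
play_rows(translation=[[0.037,0,0.034],[0.037,0,0.034],[0.037,0,0.034]], twist=[[0,0,0],[0,0,0],[0,0,0]], gripper=[0.5,0.5,0.5])

```text
time: 8.75
tool_pos: [0.5444, -0.2791, 0.1669]
ee_rot: [3.14, -0.751, 1.373]
wrist_force: [-1.0, -1.5, -0.1]
width: 0.0706
finger_force: 0.8
```

```bash
cat > look.py <<'E'
from st import *
import sys
def look(q0,tag,cams=('top','scene')):
    for c in cams:
        im=robot.snapshot(c); p=np.load(f'p_{c}.npy')
        q,r=fitmod(im,c,p,q0,name=f'{tag}_{c}'); print(c,np.round(q,4),'r',round(r,2),'edge L/M/R',np.round(S(q,[[.03,.055,0],[.03,0,0],[.03,-.055,0]])[:,:2]*1e3,1).tolist())
        for n in('edge_left','edge_mid','edge_right'):
            for d in robot.spot_point(n,c):
                e=inv(p,np.array(d['centre'])[None,:2])[0]*1e3
                if abs(e[1])<90: print('  ',n,np.round(e,1),round(d['score'],2)); break
E
python3 - <<'E'
from look import *
state(); look([-.130,.002,-.107],'l1')
E
```

```text
t 8.75 tcp [ 0.5444 -0.2791  0.1669] tip scope mm [-158.8    4.3] tip z 21.4 lean 43.0 yaw rel scope -0.1082 roll err 0.001 F [-1.  -1.5 -0.1] w 0.0706 ff 0.84
top [-0.1256  0.0029 -0.0625] r 3.14 edge L/M/R [[-92.3, 55.9], [-95.7, 1.0], [-99.1, -53.9]]
   edge_left [-85.2  51.3] 0.94
   edge_right [-377.1   86.3] 0.67
scene [-0.1525 -0.0062  1.1045] r 4.85 edge L/M/R [[-188.1, 45.4], [-139.0, 20.6], [-89.9, -4.1]]
   edge_left [-81.4  53.7] 0.92
   edge_mid [-91.9  -1.4] 0.89
   edge_right [-102.3  -53.3] 0.87
```

Both fingers are on the face with about 2 N. The next push also turns the module straight.

Call:
play_rows(translation=[[0.05,0.02,0.046],[0.065,0.039,0.06],[0.074,0.039,0.068],[0.074,0.039,0.068],[0.074,0.039,0.068],[0.074,0.039,0.068],[0.074,0.039,0.068],[0.074,0.039,0.068]], twist=[[0.03,0,-0.033],[0.061,0,-0.066],[0.061,0,-0.066],[0.061,0,-0.066],[0.061,0,-0.066],[0.061,0,-0.066],[0.061,0,-0.066],[0.061,0,-0.066]], gripper=[0.5,0.5,0.5,0.5,0.5,0.5,0.5,0.5])

```text
time: 9.95
tool_pos: [0.5612, -0.2507, 0.167]
ee_rot: [3.14, -0.751, 1.441]
wrist_force: [0.4, -1.6, -1.2]
width: 0.0706
finger_force: 0.7
```

Call:
play_rows(translation=[[0.074,0.039,0.068],[0.074,0.039,0.068],[0.074,0.039,0.068],[0.074,0.039,0.068],[0.06,0.02,0.055],[0.04,0,0.036]], twist=[[0.061,0,-0.066],[0.061,0,-0.066],[0.061,0,-0.066],[0.061,0,-0.066],[0.03,0,-0.033],[0,0,0]], gripper=[0.5,0.5,0.5,0.5,0.5,0.5])

```text
time: 10.55
tool_pos: [0.5706, -0.2302, 0.1673]
ee_rot: [3.14, -0.751, 1.482]
wrist_force: [-0.2, -1.1, -0.7]
width: 0.0705
finger_force: 0.6
```

```bash
python3 - <<'E'
from look import *
plan(20,0,21.5,0,.75)
o,R,tip=state(); s=inv(P,tip)[0]
for c in('top','scene'):
    im=robot.snapshot(c); p=np.load(f'p_{c}.npy'); q=[s[0]+.036,0,0]
    uv=proj(c,M(p,q,[0,0,.02]))[0].astype(int); F=8; x0,y0=uv-[24,36]
    cr=cv2.resize(im[y0:y0+72,x0:x0+48],None,fx=F,fy=F,interpolation=cv2.INTER_CUBIC)
    for yy,cl in((0,(255,0,0)),):
      for z in(0,.022):
        T=proj(c,M(p,q,[[.03,.055,z],[.03,-.055,z],[-.03,-.055,z],[-.03,.055,z]])); cv2.polylines(cr,[np.round(((T-[x0,y0])+.5)*F-.5).astype(np.int32)],True,(255,0,0) if z else (255,255,0),1)
    save('o1_'+c,cr)
cv2.imwrite('pics/o1.png',np.hstack([cv2.imread('pics/o1_top.png'),cv2.imread('pics/o1_scene.png')]))
for c in('top','scene'):
  p=np.load(f'p_{c}.npy')
  for n in('edge_left','edge_mid','edge_right'):
    for d in robot.spot_point(n,c):
        e=inv(p,np.array(d['centre'])[None,:2])[0]*1e3
        if abs(e[1])<90: print(c,n,np.round(e,1),round(d['score'],2)); break
E
```

```text
t 10.55 tcp [ 0.5706 -0.2302  0.1673] tip scope mm [-106.8   -2.7] tip z 21.8 lean 43.0 yaw rel scope 0.0004 roll err 0.0014 F [-0.2 -1.1 -0.7] w 0.0705 ff 0.63
shift units (current tool axes) [ 2.316 -0.064  2.168] turn units [ 0.008 -0.01   0.012]
t 10.55 tcp [ 0.5706 -0.2302  0.1673] tip scope mm [-106.8   -2.7] tip z 21.8 lean 43.0 yaw rel scope 0.0004 roll err 0.0014 F [-0.2 -1.1 -0.7] w 0.0705 ff 0.63
top edge_left [-41.5  54.6] 0.81
top edge_mid [-42.   -1.6] 0.73
top edge_right [-39.2 -54. ] 0.65
scene edge_left [-40.3  52.8] 0.62
scene edge_mid [-41.8  -3.9] 0.63
scene edge_right [99.1  2.4] 0.7
```

View pics/o1.png

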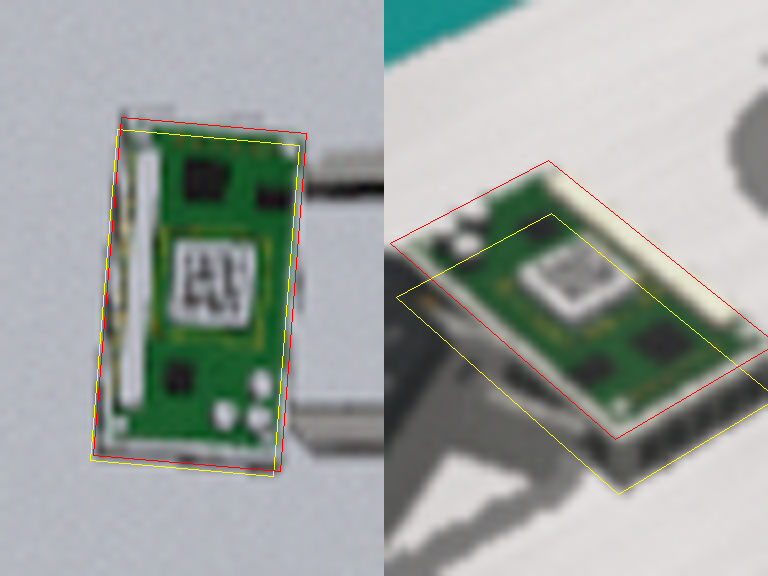

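The overlay, with the top view on the left and the scene view on the right, shows the module straight (yaw about 0) and centred within 2 mm. Its edge is 66 mm ahead of the tip centre, so the tip must finish at x = 34 mm.

Call:
play_rows(translation=[[0.037,0,0.034],[0.064,0,0.06],[0.091,0,0.085],[0.091,0,0.085],[0.091,0,0.085],[0.091,0,0.085],[0.091,0,0.085],[0.091,0,0.085]], twist=[[0,0,0],[0,0,0],[0,0,0],[0,0,0],[0,0,0],[0,0,0],[0,0,0],[0,0,0]], gripper=[0.5,0.5,0.5,0.5,0.5,0.5,0.5,0.5])

```text
time: 11.75
tool_pos: [0.5737, -0.1948, 0.1674]
ee_rot: [3.14, -0.751, 1.481]
wrist_force: [-0.7, -1.8, 0.2]
width: 0.0706
finger_force: 1.0
```

Call:
play_rows(translation=[[0.091,0,0.085],[0.091,0,0.085],[0.091,0,0.085],[0.091,0,0.085],[0.091,0,0.085],[0.091,0,0.085],[0.091,0,0.085],[0.064,0,0.06]], twist=[[0,0,0],[0,0,0],[0,0,0],[0,0,0],[0,0,0],[0,0,0],[0,0,0],[0,0,0]], gripper=[0.5,0.5,0.5,0.5,0.5,0.5,0.5,0.5])

```text
time: 12.55
tool_pos: [0.5772, -0.1566, 0.1673]
ee_rot: [3.14, -0.751, 1.481]
wrist_force: [-0.8, -1.8, 0.7]
width: 0.0704
finger_force: 1.1
```

```bash
python3 - <<'E'
from st import *
plan(14,-1,21.8,0,.75)
E
```

```text
t 12.55 tcp [ 0.5772 -0.1566  0.1673] tip scope mm [-32.8  -2.7] tip z 21.8 lean 43.0 yaw rel scope 0.0001 roll err 0.0014 F [-0.8 -1.8  0.7] w 0.0704 ff 1.08
shift units (current tool axes) [ 0.861 -0.036  0.8  ] turn units [ 0.01 -0.01  0.01]
```

Call:
play_rows(translation=[[0.055,0,0.051],[0.073,0,0.068],[0.073,0,0.068],[0.073,0,0.068],[0.073,0,0.068],[0.073,0,0.068],[0.073,0,0.068],[0.073,0,0.068]], twist=[[0,0,0],[0,0,0],[0,0,0],[0,0,0],[0,0,0],[0,0,0],[0,0,0],[0,0,0]], gripper=[0.5,0.5,0.5,0.5,0.5,0.5,0.5,0.5])

```text
time: 13.35
tool_pos: [0.58, -0.1259, 0.1673]
ee_rot: [3.14, -0.751, 1.481]
wrist_force: [-0.3, -2.0, 0.8]
width: 0.0703
finger_force: 1.0
```

Call:
play_rows(translation=[[0.073,0,0.068],[0.073,0,0.068],[0.073,0,0.068],[0.073,0,0.068],[0.055,0,0.051],[0.037,0,0.034],[0.027,0,0.026],[0.018,0,0.017]], twist=[[0,0,0],[0,0,0],[0,0,0],[0,0,0],[0,0,0],[0,0,0],[0,0,0],[0,0,0]], gripper=[0.5,0.5,0.5,0.5,0.5,0.5,0.5,0.5])

```text
time: 14.15
tool_pos: [0.5821, -0.1028, 0.1673]
ee_rot: [3.14, -0.751, 1.481]
wrist_force: [-0.5, -1.8, 0.8]
width: 0.0709
finger_force: 1.0
```

```bash
cat > ov.py <<'E'
from look import *
def ov(tag,off=.066,y=0,yaw=0,edge=None):
    o,R,tip=state(); s=inv(P,tip)[0]; ims=[]
    for c in('top','scene'):
        im=robot.snapshot(c); p=np.load(f'p_{c}.npy'); q=[(s[0]+off if edge is None else edge)-.03,y,yaw]
        uv=proj(c,M(p,q,[.01,0,.02]))[0].astype(int); F=8; x0,y0=uv-[24,36]
        cr=cv2.resize(im[y0:y0+72,x0:x0+48],None,fx=F,fy=F,interpolation=cv2.INTER_CUBIC); tr=lambda T:np.round(((T-[x0,y0])+.5)*F-.5).astype(np.int32)
        for z in(0,.022):
            T=proj(c,M(p,q,[[.03,.055,z],[.03,-.055,z],[-.03,-.055,z],[-.03,.055,z]])); cv2.polylines(cr,[tr(T)],True,(255,0,0) if z else (255,255,0),1)
        L=proj(c,S(p,[[.1,-.14,.012],[.1,.14,.012],[.09,0,.012],[.11,0,.012]])); cv2.polylines(cr,[tr(L[:2])],False,(0,255,255),1); cv2.polylines(cr,[tr(L[2:])],False,(0,255,255),1)
        ims.append(cv2.cvtColor(cr,cv2.COLOR_RGB2BGR))
    cv2.imwrite(f'pics/{tag}.png',np.hstack(ims))
    for c in('top','scene'):
      p=np.load(f'p_{c}.npy')
      for n in('edge_left','edge_mid','edge_right','line'):
        for d in robot.spot_point(n,c):
            e=inv(p,np.array(d['centre'])[None,:2])[0]*1e3
            if abs(e[1])<90: print(c,n,np.round(e,1),round(d['score'],2)); break
E
python3 -c "
from ov import *
ov('o2')"
```

```text
t 14.15 tcp [ 0.5821 -0.1028  0.1673] tip scope mm [21.1 -2.7] tip z 21.8 lean 43.0 yaw rel scope -0.0001 roll err 0.0013 F [-0.5 -1.8  0.8] w 0.0709 ff 1.04
top edge_left [84.1 52.8] 0.65
top edge_right [-377.4   89.1] 0.77
top line [102.2   0.7] 0.88
scene edge_left [89.3 52.5] 0.77
scene edge_mid [83.2 -1.7] 0.68
scene edge_right [ 82.8 -54.9] 0.57
scene line [99.8  1.3] 0.78
```

View pics/o2.png

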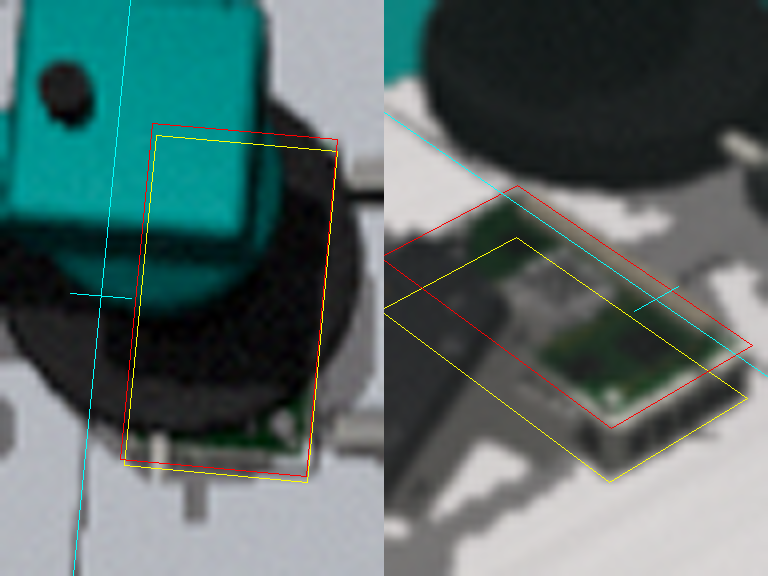

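Scene view, right half: the predicted outline (red, edge at x = 87 mm) sits on the module's rim, and the right far corner is at (750,345). About 12.5 mm is left, so I go slowly.

Call:
play_rows(translation=[[0.027,0,0.026],[0.037,0,0.034],[0.037,0,0.034],[0.037,0,0.034],[0.027,0,0.026],[0.018,0,0.017],[0.009,0,0.0085],[0,0,0]], twist=[[0,0,0],[0,0,0],[0,0,0],[0,0,0],[0,0,0],[0,0,0],[0,0,0],[0,0,0]], gripper=[0.5,0.5,0.5,0.5,0.5,0.5,0.5,0.5])

```text
time: 15.45
tool_pos: [0.583, -0.0923, 0.1673]
ee_rot: [3.14, -0.751, 1.481]
wrist_force: [-0.2, -1.9, 0.5]
width: 0.0707
finger_force: 0.8
```

```bash
python3 -c "
from ov import *
ov('o3')"
```

```text
t 15.45 tcp [ 0.583  -0.0923  0.1673] tip scope mm [31.7 -2.7] tip z 21.9 lean 43.0 yaw rel scope -0.0 roll err 0.0014 F [-0.2 -1.9  0.5] w 0.0707 ff 0.78
top edge_left [97.5 53.9] 0.62
top edge_right [-375.    89.4] 0.83
top line [99.6  1. ] 0.89
scene edge_left [100.2  53.6] 0.71
scene edge_mid [98.1 -3.2] 0.97
scene edge_right [ 97.1 -55.6] 0.7
scene line [98.5 -0.5] 0.62
```

View pics/o3.png

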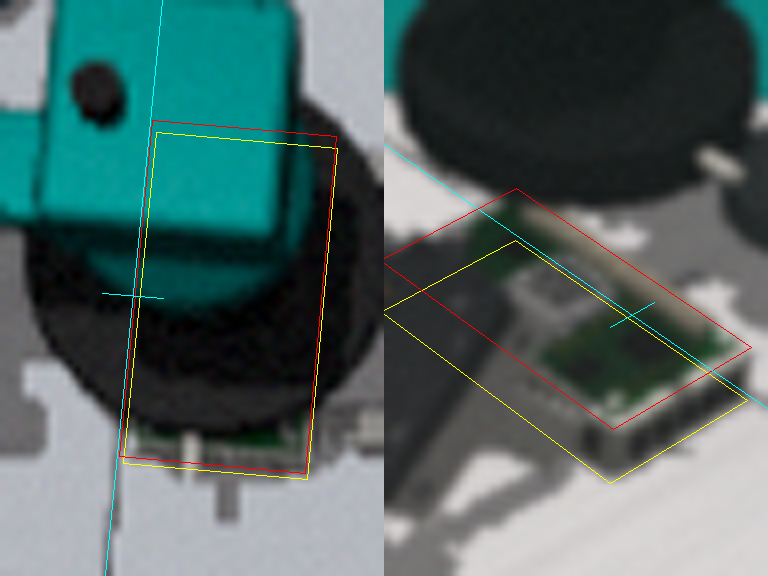

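Predicted edge is at 97.7 mm and the networks agree at about 98. Last 1.9 mm.

Call:
play_rows(translation=[[0.015,0,0.014],[0.013,0,0.012],[0.007,0,0.007],[0,0,0],[0,0,0]], twist=[[0,0,0],[0,0,0],[0,0,0],[0,0,0],[0,0,0]], gripper=[0.5,0.5,0.5,0.5,0.5])

```text
time: 16.45
tool_pos: [0.5832, -0.0905, 0.1673]
ee_rot: [3.14, -0.751, 1.481]
wrist_force: [-0.0, -1.2, 0.5]
width: 0.0702
finger_force: 0.9
```

```bash
python3 -c "
from st import *
state()"
```

```text
t 16.45 tcp [ 0.5832 -0.0905  0.1673] tip scope mm [33.5 -2.7] tip z 21.8 lean 43.0 yaw rel scope -0.0001 roll err 0.0014 F [-0.  -1.2  0.5] w 0.0702 ff 0.93
```

Call:
play_rows(translation=[[-0.037,0,-0.034],[-0.091,0,-0.085],[-0.18,0,-0.17],[-0.3,0,-0.28],[-0.4,0,-0.37],[-0.5,0,-0.46],[-0.5,0,-0.46],[-0.5,0,-0.46]], twist=[[0,0,0],[0,0,0],[0,0,0],[0,0,0],[0,0,0],[0,0,0],[0,0,0],[0,0,0]], gripper=[0.5,0.5,0.5,0.5,0.5,0.5,0.5,0.5])

```text
time: 17.25
tool_pos: [0.5703, -0.2289, 0.1666]
ee_rot: [3.14, -0.751, 1.48]
wrist_force: [0.7, 0.2, 1.3]
width: 0.0705
finger_force: 0.0
```

Call:
play_rows(translation=[[-0.3,0,-0.28],[0,0,0],[0,0,0]], twist=[[0,0,0],[0,0,0],[0,0,0]], gripper=[0.5,0.5,0.5])

```text
time: 17.55
tool_pos: [0.5692, -0.2431, 0.1665]
ee_rot: [3.14, -0.752, 1.48]
wrist_force: [-0.8, 0.6, -0.7]
width: 0.0704
finger_force: 0.0
```

```bash
python3 -c "
from ov import *
ov('o4',edge=.0995,y=-.001)"
```

```text
t 17.55 tcp [ 0.5692 -0.2431  0.1665] tip scope mm [-119.7   -2.6] tip z 21.1 lean 43.1 yaw rel scope -0.0008 roll err 0.0011 F [-0.8  0.6 -0.7] w 0.0704 ff 0.0
top edge_left [98.5 53.7] 0.54
top edge_mid [98.5  0.1] 0.29
top line [98.1  1.1] 0.79
scene edge_left [103.   55.1] 0.63
scene edge_mid [98.7 -2.5] 0.7
scene edge_right [ 98.3 -54.9] 0.95
scene line [96.5  2.5] 0.84
```

View pics/o4.png

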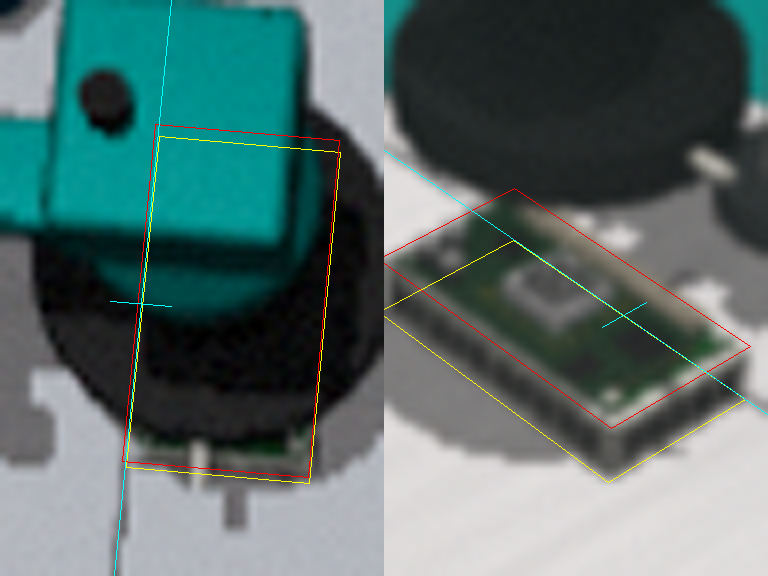

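The overlay fits the module in both views, the fingers are clear and the can is in its place. One quick numeric check of the face position in the scene image.

```bash
python3 - <<'E'
from fit import *
def chk(im,c,q):
    p=np.load(f'p_{c}.npy'); g=im.astype(float).mean(2)
    for nm,x,z in(('face top rim',-.03,.022),('face foot',-.03,0.)):
        ds=[];ys=[]
        for y in np.linspace(-.045,.035,17):
            A=M(p,q,[x,y,z])[0];B=M(p,q,[x-1,y,z])[0]; t,f=prof(g,c,A,B,.006)
            d=np.gradient(f); i=np.argmax(-d if z else d); ds.append(-t[i]*1e3);ys.append(y)
        k=np.polyfit(ys,ds,1);print(c,nm,'shift of x mm median',round(np.median(ds),2),'std',round(np.std(ds),2),'slope rad',round(k[0]/1e3,4))
im0=cv2.cvtColor(cv2.imread('pics/scene0.png'),cv2.COLOR_BGR2RGB)
print('start');chk(im0,'scene',[-.1303,.0022,-.1119])
print('now');chk(robot.snapshot('scene'),'scene',[.0695,-.001,0])
E
```

```text
start
scene face top rim shift of x mm median 0.45 std 0.69 slope rad -0.0115
scene face foot shift of x mm median 1.65 std 0.31 slope rad 0.0082
now
scene face top rim shift of x mm median -3.9 std 1.21 slope rad -0.0111
scene face foot shift of x mm median 3.3 std 1.68 slope rad 0.0193
```

```bash
python3 - <<'E'
from fit import *
c='scene';im=robot.snapshot(c); p=np.load('p_scene.npy'); q=[.0695,-.001,0]
uv=proj(c,M(p,q,[0,0,.012]))[0]; x0,y0=(uv-[25,18]).astype(int); F=16
cr=cv2.resize(im[y0:y0+37,x0:x0+50],None,fx=F,fy=F,interpolation=cv2.INTER_CUBIC)
cr=np.clip(255*(cr/200.)**.5,0,255).astype(np.uint8)
for x,z,col in((-.03,.022,(255,0,0)),(-.03,0,(255,255,0)),(.03,.022,(0,255,255))):
    for y in np.arange(-.055,.056,.01):
        u=((proj(c,M(p,q,[x,y,z]))[0]-[x0,y0])+.5)*F-.5; cv2.circle(cr,tuple(int(v) for v in np.round(u)),2,col,-1)
for x in np.arange(-.03,.031,.01):
    for z,col in((.022,(255,0,255)),(0,(0,0,255))):
        u=((proj(c,M(p,q,[x,-.055,z]))[0]-[x0,y0])+.5)*F-.5; cv2.circle(cr,tuple(int(v) for v in np.round(u)),2,col,-1)
save('o5',cr); print(np.linalg.norm(proj(c,M(p,q,[.01,0,.02]))-proj(c,M(p,q,[0,0,.02])))*F/10,'px/mm in x')
E
```

```text
5.209374328234539 px/mm in x
```

View pics/o5.png

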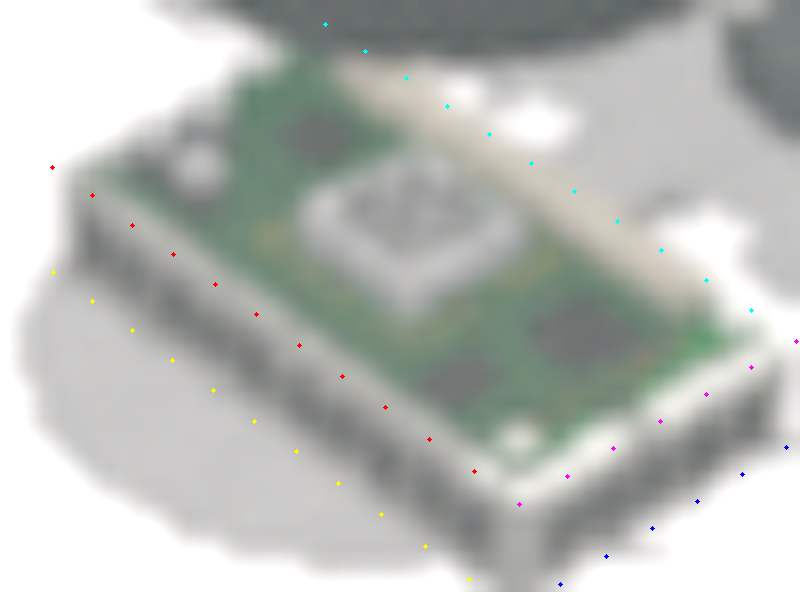

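The close view shows the rim's outer edge under the red dots. The light frame around the hole band is about equal above and below, so the face sits within about 0.5 mm of the prediction, with the edge at roughly 99.3 mm. The can at (410,230) is in the middle and nothing touches the module, so I hand in.

```bash
python3 -c "
from bench import robot
print(robot.close_job())"
```

```text
the job is handed in; nothing more can be done
None
```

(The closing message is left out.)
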